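# Make up two breakfast trays at the buffet counter

### The job

Make up the two breakfast trays from the stock in the middle of the counter: on the two-pocket tray stand the large coffee cup in the square pocket and the muffin in the longer pocket; on the three-pocket tray stand the cereal box in the oblong pocket, its long side along the pocket, and the small coffee cup and the jam jar in the two square pockets, one in each, either way round. Everything must end upright and flat on its pocket's floor; never tip the cups, and leave the sugar jar, the plates and the butter dish where they are.

Things in the scene. Friction and masses are not known exactly. Their poses are not given: they have to be found in the camera images.
- large_cup_mid (a point): Large lidded paper coffee cup, all sizes in mm: 76 high, diameter 53 at the foot widening to 59 under the 60 black lid, white with a cardboard sleeve, about 200 g. Point: centre of the cup, 38 above its underside. Best gripped a little above the middle, 45 to 55 above the underside, so that the wide lid stays clear of the gripper. z up. Loose; stands on the counter at the start.
- small_cup_mid (a point): Small lidded paper cup of the same make, sizes in mm: 52 high, diameter 40 at the foot widening to 45 under the 46 black lid, about 90 g. Point: centre of the cup, 26 above its underside. z up. Loose; stands on the counter at the start.
- muffin_mid (a point): Muffin in a paper case, brown dotted domed top; sizes in mm: 64 high, case 42 high and 54 to 62 in diameter, top 64 in diameter; firm, about 90 g. Point: on its axis, 32 above its underside. z up. Loose; stands on the counter at the start.
- jam_jar_mid (a point): Small round jam jar, amber glass, steel lid, paper label; sizes in mm: 60 high, 46 in diameter, about 110 g. Point: centre, 30 above its underside. z up. Loose; stands on the counter at the start.
- cereal_box_mid (a point): Single-serving cardboard cereal box standing upright, sizes in mm: 70 (its x) by 40 (its y) by 80 high (z), about 60 g, at any moderate yaw. Point: centre, 40 above its underside. z up. Loose; stands on the counter at the start.
- tray_two: Narrow tray with TWO pockets, black floor and grey ribs, all in mm: 230 (x) by 100 (y), fixed to the counter. Origin: centre of the underside; z up. Floor top 4, rib top 13 above the counter, pockets 9 deep. Square pocket 76 by 76 centred at (-67, 0); longer pocket 110 (x) by 76 (y) centred at (45, 0). Lies to the left or the right of the stock, turned somewhat.
- tray_three: Wide tray with THREE pockets, same make, all in mm: 210 (x) by 180 (y), fixed to the counter. Origin: centre of the underside; z up. Floor top 4, rib top 13, pockets 9 deep. Two square pockets 76 by 76 centred at (52, -42) and (-52, -42); one oblong pocket 110 (x) by 62 (y) centred at (0, 48). Lies on the other side from the two-pocket tray, turned somewhat.
- sugar_jar_mid (a point): Bystander: clear glass sugar jar with steel lid, in mm 100 high, 72 in diameter, loose. Point: 50 above its underside.
- plates_mid (a point): Bystander: stack of white plates, in mm 150 in diameter, 37 high, loose. Point: 18.5 above its underside.
- butter_dish_mid (a point): Bystander: butter dish, in mm: white 90 (x) by 150 (y) base with steel cover and small knob, 60 high, loose. Point: 30 above its underside.
Things that resemble listed ones, but are neither listed nor needed, are in the scene too. Leave any blue look-alike of the part that bears muffin_mid alone. What is shaped like the part that bears cereal_box_mid but turquoise is not meant.

How it is judged:
At the end, for the whole second after the job is handed in: From pocket centres (along, across, mm): large cup 13, 13; muffin 30, 13 on the two-pocket tray; cereal box 21, 12; small cup 20, 20 and jam jar 17, 17 in different square pockets of the three-pocket tray. All on the pocket floor (5 mm), upright (0.08 rad), released, at rest (x of large_cup_mid in the frame of tray_two between -0.08 and -0.054 m and y of large_cup_mid in the frame of tray_two between -0.013 and 0.013 m and z of large_cup_mid in the frame of tray_two between 0.037 and 0.047 m and x of muffin_mid in the frame of tray_two between 0.015 and 0.075 m and y of muffin_mid in the frame of tray_two between -0.013 and 0.013 m and z of muffin_mid in the frame of tray_two between 0.031 and 0.041 m and x of cereal_box_mid in the frame of tray_three between -0.021 and 0.021 m and y of cereal_box_mid in the frame of tray_three between 0.036 and 0.06 m and z of cereal_box_mid in the frame of tray_three between 0.039 and 0.049 m and (((x of small_cup_mid in the frame of tray_three between 0.032 and 0.072 m and y of small_cup_mid in the frame of tray_three between -0.062 and -0.022 m and z of small_cup_mid in the frame of tray_three between 0.025 and 0.035 m) and (x of jam_jar_mid in the frame of tray_three between -0.069 and -0.035 m and y of jam_jar_mid in the frame of tray_three between -0.059 and -0.025 m and z of jam_jar_mid in the frame of tray_three between 0.029 and 0.039 m)) or ((x of small_cup_mid in the frame of tray_three between -0.072 and -0.032 m and y of small_cup_mid in the frame of tray_three between -0.062 and -0.022 m and z of small_cup_mid in the frame of tray_three between 0.025 and 0.035 m) and (x of jam_jar_mid in the frame of tray_three between 0.035 and 0.069 m and y of jam_jar_mid in the frame of tray_three between -0.059 and -0.025 m and z of jam_jar_mid in the frame of tray_three between 0.029 and 0.039 m))) and angle between each of large_cup_mid, small_cup_mid, muffin_mid, jam_jar_mid, cereal_box_mid's own z axis and vertical below 0.08 rad and linear speed of each of large_cup, small_cup, muffin, jam_jar, cereal_box below 0.02 m/s); the robot touches nothing.
It fails at once if the sugar jar is pushed more than 30 mm from its place (distance of sugar_jar_mid from where it was at the start of the episode above 0.03 m).
It fails at once if the stack of plates is pushed more than 30 mm from its place (distance of plates_mid from where it was at the start of the episode above 0.03 m).
It fails at once if the butter dish is pushed more than 30 mm from its place (distance of butter_dish_mid from where it was at the start of the episode above 0.03 m).
It fails at once if the large coffee cup is tipped more than about 45 degrees (angle between large_cup_mid's own z axis and vertical above 0.8 rad).
It fails at once if the small coffee cup is tipped more than about 45 degrees (angle between small_cup_mid's own z axis and vertical above 0.8 rad).
It also fails if it takes over 136 s, if anything falls off the work surface, if the arm or the gripper's body presses on something with over 40 N, if the wrist force passes 120 N, or if a joint passes its speed limit or range.

### The arm

A 6-joint arm with a two-finger parallel gripper is mounted at the origin on the work surface. World frame = base frame: x ahead of the robot, y to its left, z up, the work surface at z = 0. Lengths are in m, angles in rad, forces in N, time in s.
With the tool pointing down it reaches from about 0.35 to 0.775 m from the base axis. Payload 7.3 kg.
Tool frame: the origin (TCP) lies midway between the tips of the shut fingers; the grasp point (between the pads) lies 19 mm behind it; z points along the fingers, y is the line along which they close (so a half turn about z gives the same grasp; the last joint's range is limited). The gripper opens to 92 mm and grips with 3 to 60 N. Pads are 19 mm wide; open, the fingers measure 130 mm over their backs; the gripper's body (75 mm by 190 mm) begins 47 mm behind the grasp point.
Start: joints at [-1.404, 0.342, 1.524, -0, 1.275, -0.146], TCP at [0.162, -0.5, 0.227] pointing down, gripper open.
Joint ranges: [-2.53, 2.53], [-0.77, 2.02], [0.04, 2.7], [-1, 4.14], [0.28, 2.66], [-3.11, 3.11]. Speed limits (rad/s): [2.57, 2.57, 3.14, 3.14, 3.14, 3.14].

### API

Orientations are given as [roll, pitch, yaw] about the fixed x, y, z axes, in that order (R = Rz(yaw) Ry(pitch) Rx(roll)).
In Python, from cell import monitor, vision, workorder gives the robot as it stands.
- The arm moves only by the tool move_arm, never from a script. Its argument "rows" is a list of rows, each a list of 5 numbers: the shift along the world's x, y, z in mm, then the turn about the world's z in rad, then the closure, from -1 (fully open) to 1 (shut). A call has 1 to 12 rows; each row shifts and turns the commanded pose from where the row before left it; what a row does not reach is not made up. A row lasts 1/10 s, in which the tool goes at most 50 mm and 8.59 degrees, less where a joint would pass 70% of its speed; a pose out of reach is approached as far as the arm can. A call is refused whole if a number of a shift passes 50 or a number of a turn 0.15, either way. A call with a gripper value outside its range is refused whole. The fingers move at their own pace and stop on an object; "newtons" is the grip in N (left out, the last holds). Time passes only in rows, so rows that do not move let the fingers close. It gives the time, the measured TCP pose, the force, the opening and the grip force at its end, in the units of the state.
- monitor.observe(): the state, without advancing time (a new reading comes with each control period).
- vision.read_camera(name): name is "scene" or "top"; returns the picture (384x512x3 uint8, red, green, blue); there is no depth.
- vision.get_calibration(name): a dict with "K" (3x3 intrinsics, pixels), "T" (4x4, takes a point from camera to world coordinates). Camera axes: x right, y up, looking along -z (the intrinsics and any distortion apply to the point x, -y, -z); pixel columns grow to the right and rows downward; lengths in m; the calibration is good to about 2 mm. A picture is of the moment at which its call begins. get_calibration takes no time and is no camera call.
- workorder.hand_in(): hands the job in; it is judged then, once.
The state is a dict: "time": time; "qpos": joint angles; "qvel": joint speeds; "joint_efforts": joint torques, N m; "tool_pos": TCP position; "tool_rot": TCP orientation; "contact_force": force on the tool from outside, world axes, zero at the start; "torque": the same for the moment, N m; "opening": finger opening in m; "grip_force": force on a finger pad.
Only numpy, scipy, OpenCV 4.12 (cv2) and the standard library are available. Lean on these libraries where they do the work, as an engineer would, in place of code of your own. Each camera call takes 0.05 s, during which the arm holds its last target. There are 200 camera calls.

## Working session

There is one attempt and no reset: what is moved stays moved. The work goes in short steps, Python scripts to look and compute and a tool call to move; the robot and the scene stay as the last step left them, time stands still between calls to the robot, and variables do not carry over. Pictures are saved under pics/ and viewed, at most 14 in all, crops included, and the job is handed in when it is done.

Besides the shell and the picture viewer there is one more tool, called as name(argument=value, ...), one argument or row to a line, values as JSON. move_arm: Moves the arm, as the interface text tells. Its arguments: {"type":"object","properties":{"rows":{"type":"array","items":{"type":"array","items":{"type":"number"}}},"newtons":{"type":"number"}},"required":["rows"]}

```bash
mkdir -p pics; ls; cat > h.py <<'E'
import numpy as np, cv2
from cell import monitor, vision, workorder
def shot(n,f=None):
    im=vision.read_camera(n)
    if f: cv2.imwrite(f,im[:,:,::-1])
    return im
def ray(n,u,v):
    c=vision.get_calibration(n);K=np.array(c["K"]);T=np.array(c["T"])
    d=np.linalg.inv(K)@[u,v,1.]; d=T[:3,:3]@[d[0],-d[1],-d[2]]
    return T[:3,3],d
def onz(n,u,v,z):
    o,d=ray(n,u,v); return o+d*(z-o[2])/d[2]
def proj(n,p):
    c=vision.get_calibration(n);K=np.array(c["K"]);T=np.array(c["T"])
    q=T[:3,:3].T@(np.array(p,float)-T[:3,3]); x=K@[q[0],-q[1],-q[2]]; return x[:2]/x[2]
E
python3 - <<'E'
from h import *
for n in ("top","scene"):
    im=shot(n,f"pics/{n}0.png"); c=vision.get_calibration(n); print(n,c)
    big=cv2.resize(im[:,:,::-1],(800,600),interpolation=cv2.INTER_CUBIC); cv2.imwrite(f"pics/{n}0b.png",big)
print(monitor.observe())
E
```

```text
pics
top {'K': array([[382.18460071,   0.        , 257.82306436],
       [  0.        , 382.18460071, 186.42215063],
       [  0.        ,   0.        ,   1.        ]]), 'T': array([[ 0.01502827,  0.97655115, -0.21476035,  0.36774649],
       [-0.99986804,  0.01335199, -0.00925401, -0.0038887 ],
       [-0.00616954,  0.21487108,  0.97662294,  1.00287203],
       [ 0.        ,  0.        ,  0.        ,  1.        ]])}
scene {'K': array([[373.67135282,   0.        , 259.66201641],
       [  0.        , 373.67135282, 194.18363849],
       [  0.        ,   0.        ,   1.        ]]), 'T': array([[-0.42385649, -0.73661686,  0.52701164,  1.11521681],
       [ 0.90567361, -0.35115119,  0.2375882 ,  0.22350533],
       [ 0.01004929,  0.57800384,  0.81597216,  0.90570638],
       [ 0.        ,  0.        ,  0.        ,  1.        ]])}
{'time': 0.1, 'qpos': array([-1.40398794e+00,  3.42687573e-01,  1.52489934e+00, -5.42847364e-05,
        1.27544378e+00, -1.46005613e-01]), 'qvel': array([ 0.0001635 , -0.00146368, -0.00355947, -0.00245159, -0.00179017,
        0.00053397]), 'joint_efforts': array([ 9.94116308e-04, -4.32005918e+01, -2.44696087e+01,  7.18706776e-02,
        5.25936135e-02, -3.98784800e-05]), 'tool_pos': array([ 0.16150262, -0.49915373,  0.22610429]), 'tool_rot': array([-3.14016236e+00, -1.57857350e-04,  3.12829726e-01]), 'contact_force': array([ 0.32649933,  0.15513121, -0.00225163]), 'torque': array([-0.05190935, -0.01140721,  0.01951088]), 'grip_force': 0.0, 'opening': 0.0915619953637844}
```

View pics/top0b.png

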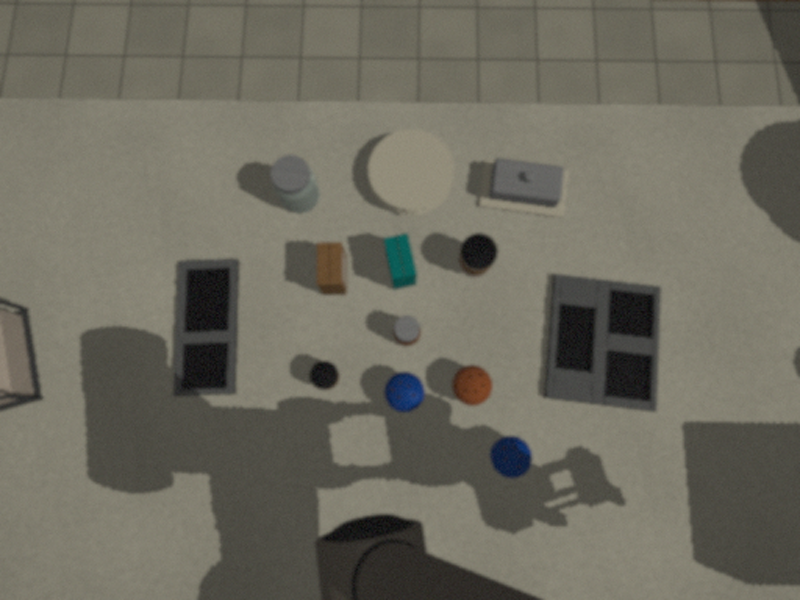

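View pics/scene0b.png

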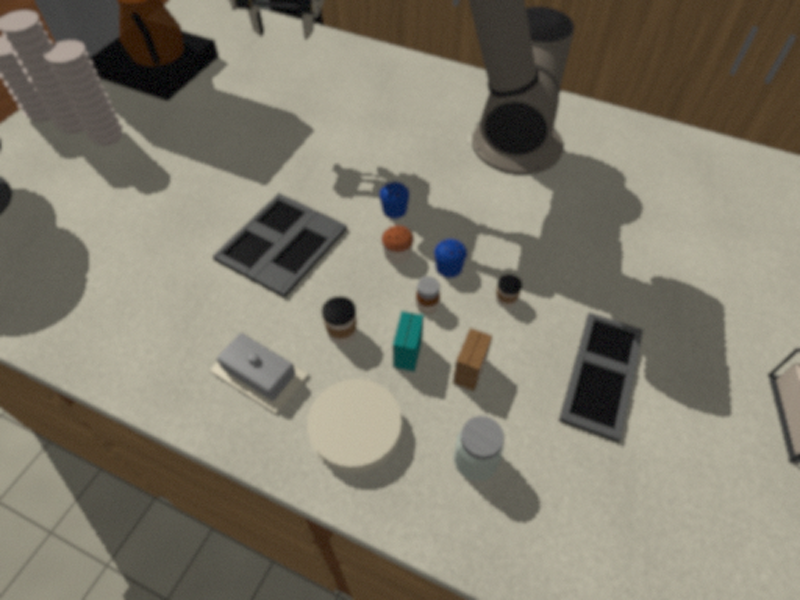

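The top view shows (800-px scale):
- **Black-lidded cups:** large at (478,252), small at (324,375).
- **Muffins:** brown at (472,385), and blue decoys at (405,392) and (511,457).
- **Jam jar:** (407,328).
- **Boxes:** brown at (331,268), and a turquoise decoy at (400,260).
- **Trays:** tray_two at (206,327), with its long pocket at the top. tray_three at (603,343), with its oblong pocket on the left.

By the description I choose the brown muffin and the brown box. The scene view agrees with all of this.

```bash
cat > m.py <<'E'
from h import *
def blobs(im,mask,amin=60):
    mask=cv2.morphologyEx(mask.astype(np.uint8)*255,cv2.MORPH_OPEN,np.ones((3,3)))
    cs,_=cv2.findContours(mask,cv2.RETR_EXTERNAL,cv2.CHAIN_APPROX_NONE); o=[]
    for c in cs:
        a=cv2.contourArea(c)
        if a<amin: continue
        M=cv2.moments(c); o.append((M['m10']/M['m00'],M['m01']/M['m00'],a,c))
    return o
E
python3 - <<'E'
from m import *
for n in ("top","scene"):
    im=cv2.imread(f"pics/{n}0.png")[:,:,::-1]; hsv=cv2.cvtColor(im.copy(),cv2.COLOR_RGB2HSV)
    H,S,V=[hsv[...,i].astype(int) for i in range(3)]
    for name,m,z in (("black",V<48,.0085),("warm",((H<14)|(H>174))&(S>110)&(V>60),.04),("green",(H>75)&(H<97)&(S>120),.08)):
        for u,v,a,c in blobs(im,m):
            r=cv2.minAreaRect(c); p=onz(n,u,v,z); 
            print(n,name,"uv %.1f %.1f"%(u,v),a,"xy@%.3f %.3f %.3f"%(z,p[0],p[1]),"rect",np.round(r[1],1),round(r[2],1))
im=cv2.imread("pics/top0.png"); print([ (k,im[y,x][::-1].tolist()) for k,(x,y) in dict(jam=(260,210),sug=(186,112),box=(210,172),muf=(302,247),tray=(372,215),floor=(368,215),shadow=(100,260),cnt=(160,200)).items()])
c=cv2.resize(im[130:280,180:430],(800,480),interpolation=cv2.INTER_CUBIC); cv2.imwrite("pics/crop1.png",c)
E
```

```text
top black uv 236.8 345.4 938.5 xy@0.009 0.188 0.051 rect [47.4 57.7] 63.4
top black uv 206.5 239.5 191.0 xy@0.009 0.444 0.136 rect [15. 15.] 90.0
top black uv 401.9 239.9 765.5 xy@0.009 0.450 -0.368 rect [29.  29.4] 2.7
top black uv 129.9 234.6 788.0 xy@0.009 0.454 0.336 rect [31. 32.] 90.0
top black uv 368.1 215.9 872.0 xy@0.009 0.511 -0.284 rect [23.2 41.2] 3.8
top black uv 403.7 200.4 713.0 xy@0.009 0.554 -0.380 rect [28.9 27.5] 5.2
top black uv 132.4 191.5 1000.0 xy@0.009 0.568 0.339 rect [39. 27.] 90.0
top black uv 305.6 160.9 333.5 xy@0.009 0.659 -0.122 rect [20. 21.] 90.0
top warm uv 302.0 246.2 413.5 xy@0.040 0.428 -0.107 rect [23. 22.] 90.0
top green uv 255.8 166.5 411.0 xy@0.080 0.622 0.011 rect [31.2 14.9] 77.0
scene black uv 382.3 252.0 917.0 xy@0.009 0.566 0.337 rect [29.4 35.3] 15.1
scene black uv 390.8 218.2 514.5 xy@0.009 0.452 0.332 rect [27.9 21.4] 15.9
scene black uv 216.8 199.0 226.5 xy@0.009 0.605 -0.143 rect [16. 18.] 90.0
scene black uv 326.0 181.7 112.0 xy@0.009 0.408 0.124 rect [11. 12.] 90.0
scene black uv 158.3 158.8 326.5 xy@0.009 0.549 -0.383 rect [23.7 1
[... 332 characters left out ...]
 57.2 106.5 xy@0.009 -0.191 -0.069 rect [ 8.2 30.3] 72.9
scene black uv 98.1 40.2 1890.0 xy@0.009 0.118 -0.969 rect [73.4 47.1] 21.4
scene black uv 350.5 15.8 478.0 xy@0.009 -0.523 -0.085 rect [21. 28.] 90.0
scene black uv 186.2 3.9 193.0 xy@0.009 -0.288 -0.795 rect [10. 26.] 90.0
scene warm uv 254.0 152.3 211.0 xy@0.040 0.420 -0.111 rect [15. 17.] 90.0
scene warm uv 10.3 2.4 75.0 xy@0.040 0.091 -1.459 rect [ 7. 21.] 90.0
scene green uv 260.7 218.0 446.5 xy@0.080 0.649 0.017 rect [15.3 34.9] 5.7
[('jam', [103, 106, 101]), ('sug', [101, 101, 97]), ('box', [97, 70, 46]), ('muf', [110, 59, 34]), ('tray', [27, 28, 27]), ('floor', [28, 25, 30]), ('shadow', [81, 80, 72]), ('cnt', [128, 126, 112])]
```

View pics/crop1.png

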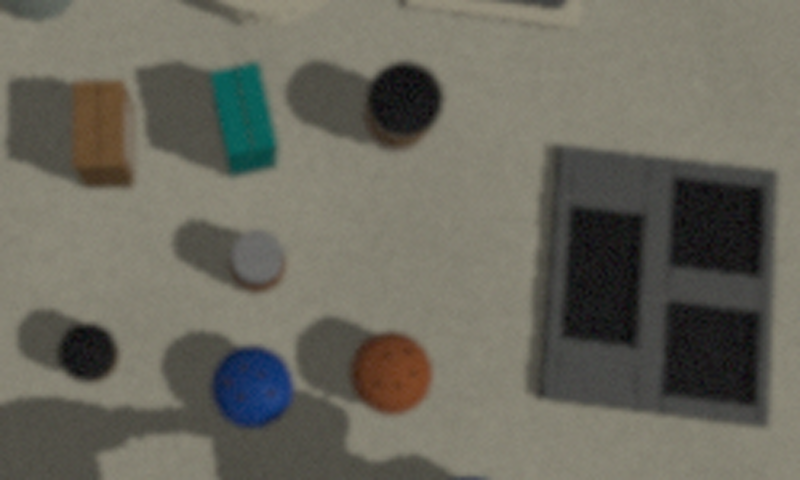

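The crop confirms the choices: brown muffin at crop (392,373), brown box at (100,130), large cup at (404,98), jam jar at (257,257) and small cup at (87,352). Next I triangulate the object positions.

```bash
python3 - <<'E'
from m import *
def two(a,b):
    o1,d1=ray("top",*a);o2,d2=ray("scene",*b)
    s=np.linalg.lstsq(np.c_[d1,-d2],o2-o1,rcond=None)[0]
    p,q=o1+s[0]*d1,o2+s[1]*d2; return np.round((p+q)/2,3),round(np.linalg.norm(p-q),4)
for k,a,b,z in (("large",(305.6,160.9),(216.8,199.0),.073),("small",(206.5,239.5),(326,181.7),.05),("muffin",(302,246.2),(254,152.3),.05)):
    print(k,"tri",two(a,b),"top",onz("top",*a,z)[:2].round(3),"scene",onz("scene",*b,z)[:2].round(3))
ims={n:cv2.imread(f"pics/{n}0.png") for n in ("top","scene")}
q=[onz("top",180+x/3.2,130+y/3.2,.08)[:2] for x,y in ((75,83),(122,83),(130,168),(83,170))]
q=np.array(q);print("box top corners",q.round(3).tolist(),"c",q.mean(0).round(3),"sides",[round(np.linalg.norm(q[i]-q[i-1]),3) for i in range(4)])
for n in ims:
    hsv=cv2.cvtColor(ims[n],cv2.COLOR_BGR2HSV);H,S,V=[hsv[...,i].astype(int) for i in range(3)]
    for u,v,a,c in blobs(ims[n],(H>8)&(H<20)&(S>95)&(V>60),100): print(n,"brown %.1f %.1f"%(u,v),a,[(int(x),int(y)) for x,y in cv2.boxPoints(cv2.minAreaRect(c))], onz(n,u,v,.07)[:2].round(3))
# jam lid: hough circle in crop
    R={"top":(240,190,280,235),"scene":(260,175,285,205)}[n]
    m=(S<35)&(V>85) if n=="top" else (S<40)&(V>60)
    for u,v,a,c in blobs(ims[n],m[R[1]:R[3],R[0]:R[2]],20): print(n,"jam? %.1f %.1f"%(u+R[0],v+R[1]),a,onz(n,u+R[0],v+R[1],.06)[:2].round(3))
A=cv2.resize(ims["scene"][140:300,190:390],(800,600),interpolation=cv2.INTER_CUBIC);cv2.imwrite("pics/crop2.png",A)
print("top jam crop (257,257)",onz("top",180+257/3.2,130+257/3.2,.06)[:2].round(3))
E
```

```text
large tri (array([ 0.641, -0.116,  0.072]), np.float64(0.0024)) top [ 0.64  -0.115] scene [ 0.642 -0.117]
small tri (array([0.441, 0.129, 0.051]), np.float64(0.0019)) top [0.441 0.13 ] scene [0.44  0.128]
muffin tri (array([ 0.428, -0.107,  0.05 ]), np.float64(0.0015)) top [ 0.428 -0.106] scene [ 0.428 -0.108]
box top corners [[0.647, 0.143], [0.648, 0.106], [0.579, 0.097], [0.577, 0.134]] c [0.613 0.12 ] sides [np.float64(0.071), np.float64(0.037), np.float64(0.069), np.float64(0.036)]
top brown 302.5 246.4 405.0 [(285, 246), (302, 230), (318, 246), (302, 263)] [ 0.426 -0.105]
top brown 210.6 171.0 432.5 [(203, 156), (219, 156), (219, 186), (203, 186)] [0.611 0.125]
top jam? 260.5 208.5 224.5 [ 0.519 -0.002]
scene brown 242.5 368.3 1566.5 [(196, 368), (211, 339), (294, 382), (280, 410)] [0.989 0.134]
scene brown 107.5 304.6 6749.0 [(-12, 257), (2, 229), (228, 349), (213, 378)] [ 1.  -0.2]
scene brown 301.5 229.2 459.5 [(287, 243), (299, 210), (314, 215), (302, 248)] [0.629 0.124]
scene brown 254.0 152.0 221.0 [(245, 144), (263, 144), (263, 160), (245, 160)] [ 0.443 -0.1  ]
scene brown 3.6 65.8 138.5 [(0, 52), (10, 52), (10, 76), (0, 76)] [ 0.46  -1.087]
scene brown 442.8 39.1 11464.5 [(336, 0), (511, 0), (511, 96), (336, 96)] [-0.407  0.312]
scene brown 262.9 15.4 2639.5 [(203, 13), (213, -23), (317, 5), (307, 42)] [-0.253 -0.393]
scene brown 10.1 3.1 132.5 [(0, 0), (23, 0), (23, 9), (0, 9)] [ 0.132 -1.397]
scene jam? 272.2 186.5 455.5 [ 0.53  -0.002]
top jam crop (257,257) [ 0.514 -0.002]
```

View pics/crop2.png

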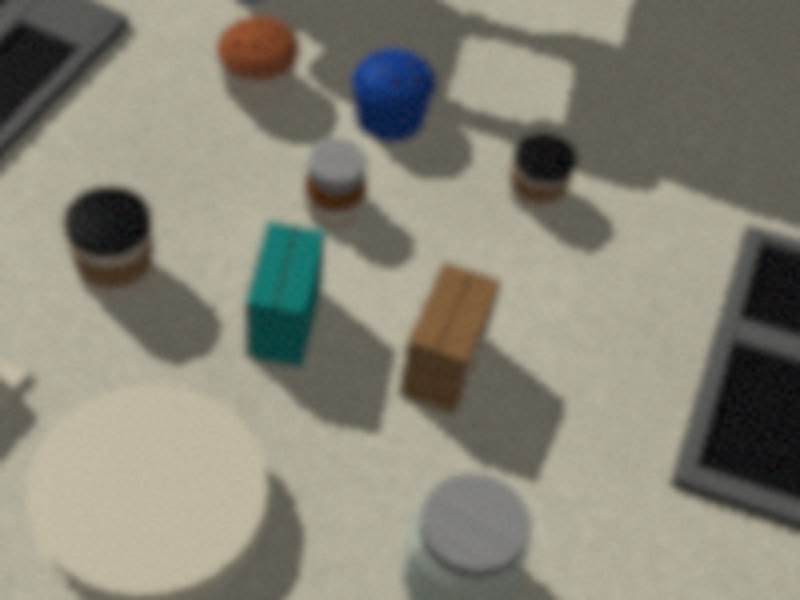

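The scene crop shows the brown box's top corners at (445,265), (498,283), (462,362) and (410,345), and the jam lid's top at (336,160). I'll check these against the top view.

```bash
python3 - <<'E'
from h import *
q=np.array([onz("scene",190+x/4,140+y/3.75,.08)[:2] for x,y in ((445,265),(498,283),(462,362),(410,345))])
print(q.round(3).tolist(),q.mean(0).round(3),[np.linalg.norm(q[i]-q[i-1]).round(3) for i in range(4)])
l=(q[2]+q[3]-q[0]-q[1]);print("yaw",np.arctan2(l[1],l[0]))
print("jam",onz("scene",190+336/4,140+160/3.75,.058))
E
```

```text
[[0.583, 0.104], [0.582, 0.141], [0.65, 0.142], [0.652, 0.108]] [0.617 0.124] [np.float64(0.069), np.float64(0.037), np.float64(0.068), np.float64(0.034)]
yaw 0.03354054035148712
jam [ 0.51381217 -0.00352804  0.058     ]
```

Measurements agree. I'll start with the muffin at (0.428, -0.107).

move_arm(
  rows=[
    [22.2,32.7,0,-0.026,-1],
    [22.2,32.7,0,-0.026,-1],
    [22.2,32.7,0,-0.026,-1],
    [22.2,32.7,0,-0.026,-1],
    [22.2,32.7,0,-0.026,-1],
    [22.2,32.7,0,-0.026,-1],
    [22.2,32.7,0,-0.026,-1],
    [22.2,32.7,0,-0.026,-1],
    [22.2,32.7,0,-0.026,-1],
    [22.2,32.7,0,-0.026,-1],
    [22.2,32.7,0,-0.026,-1],
    [22.2,32.7,0,-0.026,-1],
  ],
  newtons=12,
)

```text
time: 1.3
tool_pos: [0.4285, -0.1055, 0.2266]
tool_rot: [3.142, 0.0, -0.0]
contact_force: [0.1, -0.5, 0.3]
opening: 0.092
grip_force: 0.0
```

move_arm(
  rows=[
    [0,-1.5,-30,0,-1],
    [0,0,-30,0,-1],
    [0,0,-30,0,-1],
    [0,0,-30,0,-1],
    [0,0,-30,0,-1],
    [0,0,-25,0,-1],
    [0,0,-20,0,-1],
    [0,0,-10,0,-1],
    [0,0,-5,0,-1],
    [0,0,0,0,1],
    [0,0,0,0,1],
    [0,0,0,0,1],
  ],
)

```text
time: 2.5
tool_pos: [0.4286, -0.1089, 0.0175]
tool_rot: [3.141, -0.002, 0.001]
contact_force: [-1.0, -0.3, -1.1]
opening: 0.0722
grip_force: 0.0
```

move_arm(
  rows=[
    [0,0,0,0,1],
    [0,0,0,0,1],
    [0,0,0,0,1],
    [0,0,0,0,1],
    [0,0,0,0,1],
  ],
)

```text
time: 3.0
tool_pos: [0.4284, -0.1088, 0.0173]
tool_rot: [3.141, -0.001, 0.001]
contact_force: [-0.9, 0.4, 6.1]
opening: 0.0627
grip_force: 12.0
```

move_arm(
  rows=[
    [0,0,5,0,1],
    [0,0,15,0,1],
    [0,0,25,0,1],
    [0,0,30,0,1],
    [0,0,30,0,1],
    [0,0,20,0,1],
    [0,0,10,0,1],
  ],
)

```text
time: 3.7
tool_pos: [0.4285, -0.1089, 0.1536]
tool_rot: [3.14, -0.003, 0.001]
contact_force: [0.6, -0.9, -0.5]
opening: 0.0626
grip_force: 12.0
```

move_arm(
  rows=[
    [6,20,0,0,1],
    [11,35,0,0,1],
    [12.4,40,0,0.005,1],
    [12.4,40,0,0.005,1],
    [12.4,40,0,0.005,1],
    [12.4,40,0,0.005,1],
    [12.4,40,0,0.005,1],
    [12.4,40,0,0.005,1],
    [12.4,40,0,0.005,1],
    [12.4,40,0,0,1],
    [12.4,40,0,0,1],
    [10,32,0,0,1],
  ],
)

```text
time: 4.9
tool_pos: [0.5662, 0.3405, 0.1503]
tool_rot: [3.141, 0.002, 0.037]
contact_force: [1.0, -0.6, -1.8]
opening: 0.0624
grip_force: 12.0
```

move_arm(
  rows=[
    [0,0,0,0,1],
    [0,0,0,0,1],
    [0,0,0,0,1],
  ],
)

```text
time: 5.2
tool_pos: [0.5661, 0.3372, 0.151]
tool_rot: [3.14, 0.002, 0.035]
contact_force: [-0.8, 0.4, -0.7]
opening: 0.0629
grip_force: 12.0
```

move_arm(
  rows=[
    [0,1,-20,0,1],
    [0,0,-30,0,1],
    [0,0,-30,0,1],
    [0,0,-22,0,1],
    [0,0,-12,0,1],
    [0,0,-8,0,1],
    [0,0,-3,0,1],
    [0,0,0,0,1],
    [0,0,0,0,1],
  ],
)

```text
time: 6.1
tool_pos: [0.5672, 0.3396, 0.0279]
tool_rot: [-3.141, -0.002, 0.036]
contact_force: [-0.0, 1.1, -0.4]
opening: 0.0626
grip_force: 12.0
```

move_arm(
  rows=[
    [0,0,-3,0,1],
    [0,0,-2.5,0,1],
    [0,0,0,0,1],
    [0,0,0,0,1],
  ],
)

```text
time: 6.5
tool_pos: [0.5667, 0.3395, 0.0214]
tool_rot: [-3.141, -0.0, 0.036]
contact_force: [-0.1, -0.2, -0.2]
opening: 0.0626
grip_force: 12.0
```

move_arm(
  rows=[
    [0,0,-1,0,1],
    [0,0,0,0,1],
    [0,0,0,0,-0.1],
    [0,0,0,0,-0.7],
    [0,0,0,0,-0.7],
    [0,0,0,0,-0.7],
    [0,0,10,0,-0.9],
    [0,0,25,0,-0.9],
    [0,0,35,0,-0.9],
    [0,0,40,0,-0.9],
    [0,0,40,0,-0.9],
  ],
)

```text
time: 7.6
tool_pos: [0.5664, 0.3393, 0.1723]
tool_rot: [3.142, 0.0, 0.036]
contact_force: [0.9, 0.2, 0.6]
opening: 0.0873
grip_force: 0.0
```

```bash
python3 - <<'E'
from h import *
a=shot("scene");t=shot("top")
A=cv2.resize(a[150:300,320:470,::-1],(600,600),interpolation=cv2.INTER_CUBIC);cv2.imwrite("pics/c3.png",A)
cv2.imwrite("pics/top1.png",t[:,:,::-1])
E
```

```text
(no output)
```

View pics/c3.png

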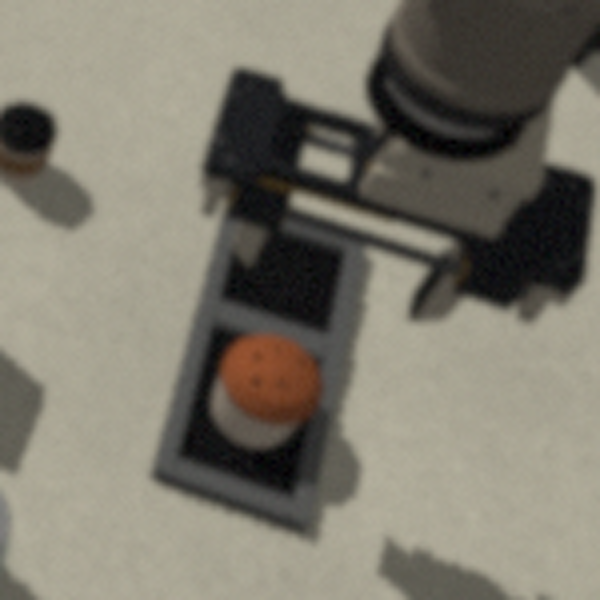

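The muffin stands upright in the long pocket (crop (265,390)), clear of the ribs. Next is the large cup.

move_arm(
  rows=[
    [6.2,-20,0,0,-1],
    [6.2,-35,0,0,-1],
    [6.2,-40,0,0,-1],
    [6.2,-40,0,0,-1],
    [6.2,-40,0,0,-1],
    [6.2,-40,0,0,-1],
    [6.2,-40,0,0,-1],
    [6.2,-40,0,0,-1],
    [6.2,-40,0,0,-1],
    [6.2,-40,0,0,-1],
    [6.2,-40,0,0,-1],
    [6.2,-40,0,0,-1],
  ],
)

```text
time: 8.9
tool_pos: [0.6408, -0.1173, 0.1703]
tool_rot: [-3.142, 0.0, 0.036]
contact_force: [1.3, 0.3, -0.6]
opening: 0.0917
grip_force: 0.0
```

move_arm(
  rows=[
    [0,0,-20,0,-1],
    [0,0,-30,0,-1],
    [0,0,-30,0,-1],
    [0,0,-30,0,-1],
    [0,0,-20,0,-1],
    [0,0,-10,0,-1],
    [0,0,0,0,-1],
  ],
)

```text
time: 9.6
tool_pos: [0.6401, -0.1154, 0.0289]
tool_rot: [-3.141, 0.003, 0.036]
contact_force: [0.3, 0.1, 0.6]
opening: 0.0916
grip_force: 0.0
```

move_arm(
  rows=[
    [0,0,1,0,1],
    [0,0,0,0,1],
    [0,0,0,0,1],
    [0,0,0,0,1],
    [0,0,0,0,1],
    [0,0,0,0,1],
    [0,0,0,0,1],
    [0,0,0,0,1],
    [0,0,0,0,1],
  ],
  newtons=15,
)

```text
time: 10.5
tool_pos: [0.6415, -0.1161, 0.0319]
tool_rot: [3.141, -0.001, 0.036]
contact_force: [0.0, -2.9, 5.9]
opening: 0.059
grip_force: 15.0
```

move_arm(
  rows=[
    [0,0,4,0,1],
    [0,0,10,0,1],
    [0,0,20,0,1],
    [0,0,30,0,1],
    [0,0,30,0,1],
    [0,0,20,0,1],
    [0,0,10,0,1],
  ],
)

```text
time: 11.2
tool_pos: [0.6415, -0.1155, 0.1576]
tool_rot: [3.141, -0.003, 0.036]
contact_force: [-0.4, 0.8, -2.3]
opening: 0.0585
grip_force: 15.0
```

move_arm(
  rows=[
    [-4,10,0,0,1],
    [-8,20,0,0,1],
    [-12.6,30,0,0,1],
    [-12.6,30,0,0,1],
    [-12.6,30,0,0,1],
    [-12.6,30,0,0,1],
    [-12.6,30,0,0,1],
    [-12.6,30,0,0,1],
    [-12.6,30,0,0,1],
    [-12.6,30,0,0,1],
    [-12.6,30,0,0,1],
    [-12.6,30,0,0,1],
  ],
)

```text
time: 12.4
tool_pos: [0.5006, 0.2157, 0.1536]
tool_rot: [3.141, 0.004, 0.036]
contact_force: [0.3, 0.3, -2.8]
opening: 0.059
grip_force: 15.0
```

move_arm(
  rows=[
    [-12.6,30,0,0,1],
    [-12.6,30,0,0,1],
    [-12.6,30,0,0,1],
    [-8,20,0,0,1],
    [-4,9.5,0,0,1],
    [0,0,0,0,1],
    [0,0,0,0,1],
    [0,0,0,0,1],
  ],
)

```text
time: 13.2
tool_pos: [0.4535, 0.3328, 0.1549]
tool_rot: [3.141, 0.0, 0.035]
contact_force: [0.2, -0.2, -2.6]
opening: 0.0589
grip_force: 15.0
```

move_arm(
  rows=[
    [0,1,-15,0,1],
    [0,0,-25,0,1],
    [0,0,-30,0,1],
    [0,0,-20,0,1],
    [0,0,-12,0,1],
    [0,0,-8,0,1],
    [0,0,-5,0,1],
    [0,0,-3,0,1],
    [0,0,0,0,1],
    [0,0,0,0,1],
  ],
)

```text
time: 14.2
tool_pos: [0.4535, 0.3351, 0.0379]
tool_rot: [-3.141, -0.001, 0.036]
contact_force: [0.4, -0.0, -2.2]
opening: 0.0588
grip_force: 15.0
```

move_arm(
  rows=[
    [0,0,-2,0,1],
    [0,0,-1,0,1],
    [0,0,0,0,1],
    [0,0,0,0,1],
  ],
)

```text
time: 14.6
tool_pos: [0.4542, 0.3352, 0.0358]
tool_rot: [-3.141, -0.003, 0.036]
contact_force: [-0.5, -2.5, 7.3]
opening: 0.0593
grip_force: 15.0
```

move_arm(
  rows=[
    [0,0,0,0,-0.2],
    [0,0,0,0,-0.9],
    [0,0,0,0,-0.9],
    [0,0,0,0,-0.9],
    [0,0,8,0,-0.9],
    [0,0,20,0,-0.9],
    [0,0,35,0,-0.9],
    [0,0,40,0,-0.9],
    [0,0,20,0,-0.9],
  ],
)

```text
time: 15.5
tool_pos: [0.4543, 0.3356, 0.1612]
tool_rot: [-3.139, -0.005, 0.036]
contact_force: [1.0, 0.8, -0.7]
opening: 0.0869
grip_force: 0.0
```

move_arm(
  rows=[
    [-1,-15,0,0,-0.9],
    [-2,-30,0,0,-0.9],
    [-2,-40,0,0,-0.6],
    [-2,-40,0,0,-0.6],
    [-2,-40,0,0,-0.6],
    [-2,-30,0,0,-0.6],
    [-1.5,-11,0,0,-0.6],
    [0,0,0,0,-0.6],
  ],
)

```text
time: 16.3
tool_pos: [0.4401, 0.1276, 0.1568]
tool_rot: [3.141, 0.001, 0.033]
contact_force: [-0.5, 0.3, 0.0]
opening: 0.0735
grip_force: 0.0
```

```bash
python3 - <<'E'
from h import *
a=shot("scene");t=shot("top")
A=cv2.resize(a[150:300,300:500,::-1],(800,600),interpolation=cv2.INTER_CUBIC);cv2.imwrite("pics/c4.png",A)
cv2.imwrite("pics/top2.png",t[:,:,::-1])
E
```

```text
(no output)
```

View pics/c4.png

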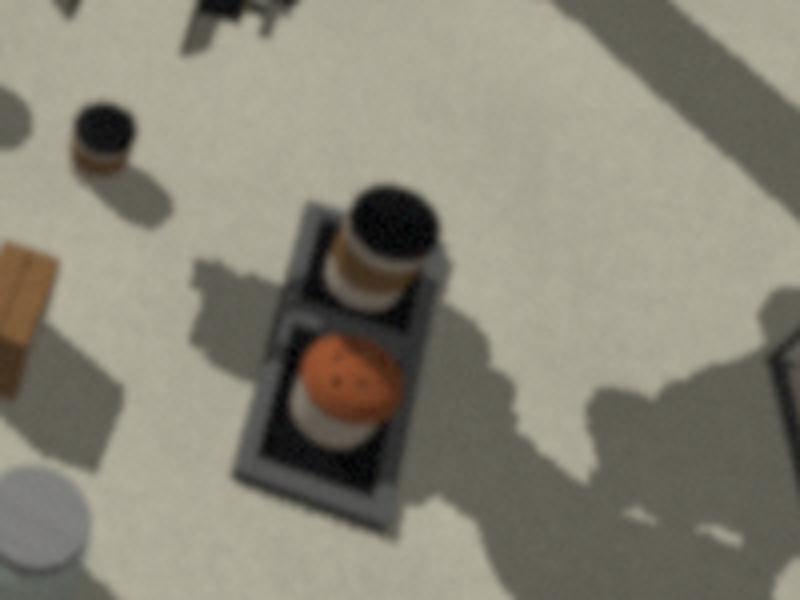

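The large cup (390,245) and the muffin (350,385) stand upright in their pockets. Next is the small cup.

move_arm(
  rows=[
    [0,1.5,-20,0,-0.6],
    [0,0,-30,0,-0.6],
    [0,0,-30,0,-0.6],
    [0,0,-30,0,-0.6],
    [0,0,-18,0,-0.6],
    [0,0,-10,0,-0.6],
    [0,0,-3,0,-0.6],
    [0,0,0,0,-0.6],
  ],
)

```text
time: 17.2
tool_pos: [0.4409, 0.1309, 0.0163]
tool_rot: [3.142, -0.0, 0.037]
contact_force: [0.5, -0.8, 0.2]
opening: 0.0732
grip_force: 0.0
```

move_arm(
  rows=[
    [0,0,0,0,1],
    [0,0,0,0,1],
    [0,0,0,0,1],
    [0,0,0,0,1],
    [0,0,0,0,1],
    [0,0,0,0,1],
    [0,0,0,0,1],
    [0,0,0,0,1],
  ],
  newtons=10,
)

```text
time: 18.0
tool_pos: [0.441, 0.1303, 0.0165]
tool_rot: [3.141, -0.001, 0.036]
contact_force: [-0.0, -0.5, 4.1]
opening: 0.0451
grip_force: 10.0
```

move_arm(
  rows=[
    [0,0,4,0,1],
    [0,0,10,0,1],
    [0,0,20,0,1],
    [0,0,30,0,1],
    [0,0,30,0,1],
    [0,0,30,0,1],
    [0,0,15,0,1],
  ],
)

```text
time: 18.7
tool_pos: [0.4414, 0.1306, 0.1583]
tool_rot: [-3.141, -0.004, 0.036]
contact_force: [-0.1, 0.1, -0.5]
opening: 0.0451
grip_force: 10.0
```

move_arm(
  rows=[
    [0.5,-20,0,-0.012,1],
    [0.5,-30,0,-0.012,1],
    [0.5,-42,0,-0.012,1],
    [0.5,-42,0,-0.012,1],
    [0.5,-42,0,-0.012,1],
    [0.5,-42,0,-0.012,1],
    [0.5,-42,0,-0.012,1],
    [0.5,-42,0,-0.012,1],
    [0.5,-42,0,-0.012,1],
    [0.5,-42,0,-0.012,1],
    [0.5,-42,0,-0.012,1],
    [0.5,-42,0,-0.012,1],
  ],
)

```text
time: 19.9
tool_pos: [0.4462, -0.3411, 0.1557]
tool_rot: [-3.141, 0.0, -0.109]
contact_force: [0.6, 1.0, 0.2]
opening: 0.0451
grip_force: 10.0
```

move_arm(
  rows=[
    [0.5,-22,0,0,1],
    [0,-9,0,0,1],
    [0,0,0,0,1],
    [0,0,0,0,1],
    [0,0,0,0,1],
  ],
)

```text
time: 20.4
tool_pos: [0.4473, -0.3691, 0.1555]
tool_rot: [-3.141, 0.0, -0.107]
contact_force: [-1.1, 0.3, -0.6]
opening: 0.0453
grip_force: 10.0
```

Down to about 0.021.

move_arm(
  rows=[
    [0,0,-20,0,1],
    [0,0,-30,0,1],
    [0,0,-30,0,1],
    [0,0,-25,0,1],
    [0,0,-15,0,1],
    [0,0,-8,0,1],
    [0,0,-4,0,1],
    [0,0,0,0,1],
    [0,0,0,0,1],
  ],
)

```text
time: 21.3
tool_pos: [0.4477, -0.3709, 0.0242]
tool_rot: [3.14, -0.001, -0.108]
contact_force: [0.7, 0.5, 0.0]
opening: 0.0451
grip_force: 10.0
```

move_arm(
  rows=[
    [0,0,-2,0,1],
    [0,0,-1,0,1],
    [0,0,0,0,1],
    [0,0,0,0,1],
  ],
)

```text
time: 21.7
tool_pos: [0.4474, -0.3709, 0.0207]
tool_rot: [3.141, -0.001, -0.108]
contact_force: [-1.1, -0.5, 2.3]
opening: 0.0449
grip_force: 10.0
```

move_arm(
  rows=[
    [0,0,0,0,0.4],
    [0,0,0,0,-0.5],
    [0,0,0,0,-0.6],
    [0,0,0,0,-0.6],
    [0,0,8,0,-0.6],
    [0,0,20,0,-0.6],
    [0,0,35,0,-0.6],
    [0,0,40,0,-0.6],
    [0,0,30,0,-0.6],
  ],
)

```text
time: 22.6
tool_pos: [0.4475, -0.371, 0.1562]
tool_rot: [3.14, -0.002, -0.108]
contact_force: [0.3, -0.9, 0.9]
opening: 0.0736
grip_force: 0.0
```

move_arm(
  rows=[
    [3,18,0,0,-0.6],
    [6,32,0,0,-0.6],
    [7.2,40,0,0,-0.6],
    [7.2,40,0,0,-0.6],
    [7.2,40,0,0,-0.6],
    [7.2,40,0,0,-0.6],
    [7.2,40,0,0,-0.6],
    [7.2,40,0,0,-0.6],
    [7.2,40,0,0,-0.6],
    [5,28,0,0,-0.6],
    [2,10,0,0,-0.6],
    [0,0,0,0,-0.6],
  ],
)

```text
time: 23.8
tool_pos: [0.5132, -0.0014, 0.1529]
tool_rot: [3.141, 0.001, -0.106]
contact_force: [-0.4, -0.6, 0.2]
opening: 0.0735
grip_force: 0.0
```

```bash
python3 - <<'E'
from h import *
a=shot("scene")
A=cv2.resize(a[100:220,120:280,::-1],(800,600),interpolation=cv2.INTER_CUBIC);cv2.imwrite("pics/c5.png",A)
E
```

```text
(no output)
```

View pics/c5.png

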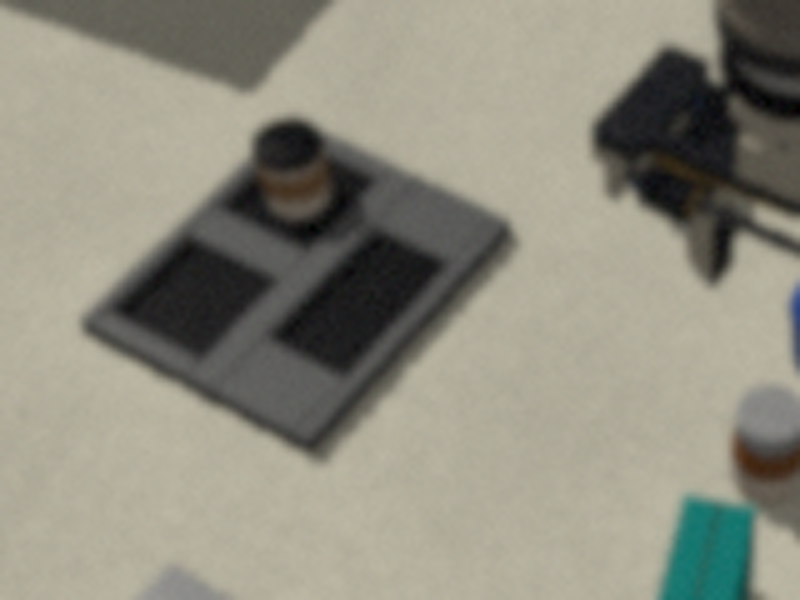

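The small cup stands upright in the -x square pocket (295,170). Next is the jam jar.

move_arm(
  rows=[
    [0,-1,-20,0,-0.6],
    [0,0,-30,0,-0.6],
    [0,0,-30,0,-0.6],
    [0,0,-30,0,-0.6],
    [0,0,-16,0,-0.6],
    [0,0,-8,0,-0.6],
    [0,0,-3,0,-0.6],
    [0,0,0,0,-0.6],
  ],
)

```text
time: 24.65
tool_pos: [0.5138, -0.0043, 0.0165]
tool_rot: [3.141, -0.0, -0.109]
contact_force: [-1.7, 0.5, 0.9]
opening: 0.0733
grip_force: 0.0
```

move_arm(
  rows=[
    [0,0,0,0,1],
    [0,0,0,0,1],
    [0,0,0,0,1],
    [0,0,0,0,1],
    [0,0,0,0,1],
    [0,0,0,0,1],
    [0,0,0,0,1],
    [0,0,0,0,1],
  ],
  newtons=15,
)

```text
time: 25.45
tool_pos: [0.5138, -0.0036, 0.0166]
tool_rot: [3.142, -0.001, -0.108]
contact_force: [-1.0, 1.3, 5.8]
opening: 0.0449
grip_force: 15.0
```

move_arm(
  rows=[
    [0,0,4,0,1],
    [0,0,10,0,1],
    [0,0,20,0,1],
    [0,0,30,0,1],
    [0,0,30,0,1],
    [0,0,30,0,1],
    [0,0,15,0,1],
  ],
)

```text
time: 26.15
tool_pos: [0.5144, -0.0038, 0.1584]
tool_rot: [3.141, -0.004, -0.108]
contact_force: [0.0, -0.3, -1.5]
opening: 0.0452
grip_force: 15.0
```

move_arm(
  rows=[
    [2,-18,0,0,1],
    [3,-32,0,0,1],
    [4,-40,0,0,1],
    [4,-40,0,0,1],
    [4,-40,0,0,1],
    [4,-40,0,0,1],
    [4,-40,0,0,1],
    [4,-40,0,0,1],
    [4,-40,0,0,1],
    [3,-30,0,0,1],
    [1,-13,0,0,1],
    [0,-5,0,0,1],
  ],
)

```text
time: 27.35
tool_pos: [0.5501, -0.3825, 0.1549]
tool_rot: [-3.141, 0.001, -0.11]
contact_force: [0.4, 0.1, -1.1]
opening: 0.045
grip_force: 15.0
```

move_arm(
  rows=[
    [0,0,-20,0,1],
    [0,0,-30,0,1],
    [0,0,-30,0,1],
    [0,0,-25,0,1],
    [0,0,-15,0,1],
    [0,0,-8,0,1],
    [0,0,-4,0,1],
    [0,0,0,0,1],
    [0,0,0,0,1],
  ],
)

```text
time: 28.25
tool_pos: [0.5512, -0.382, 0.0245]
tool_rot: [3.14, -0.002, -0.108]
contact_force: [0.1, 0.6, -1.8]
opening: 0.0452
grip_force: 15.0
```

move_arm(
  rows=[
    [0,0,-2,0,1],
    [0,0,-1,0,1],
    [0,0,0,0,1],
    [0,0,0,0,1],
  ],
)

```text
time: 28.65
tool_pos: [0.5508, -0.3819, 0.0207]
tool_rot: [3.141, -0.001, -0.108]
contact_force: [-1.1, 0.0, 0.5]
opening: 0.0453
grip_force: 15.0
```

move_arm(
  rows=[
    [0,0,0,0,0.4],
    [0,0,0,0,-0.5],
    [0,0,0,0,-0.6],
    [0,0,0,0,-0.6],
    [0,0,8,0,-0.6],
    [0,0,20,0,-0.6],
    [0,0,35,0,-0.6],
    [0,0,40,0,-0.6],
    [0,0,40,0,-0.6],
  ],
)

```text
time: 29.55
tool_pos: [0.5504, -0.3815, 0.1651]
tool_rot: [3.142, 0.0, -0.108]
contact_force: [0.8, -0.5, -0.5]
opening: 0.0737
grip_force: 0.0
```

move_arm(
  rows=[
    [2,20,0,0.015,-0.6],
    [5,32,0,0.016,-0.6],
    [5,42,0,0.016,-0.6],
    [5,42,0,0.016,-0.6],
    [5,42,0,0.016,-0.6],
    [5,42,0,0.016,-0.6],
    [5,42,0,0.016,-0.6],
    [5,42,0,0.016,-0.6],
    [5,42,0,0.016,-0.6],
    [5,42,0,0.016,-0.6],
    [5,42,0,0.016,-0.6],
    [5,40,0,0.013,-0.6],
  ],
)

```text
time: 30.75
tool_pos: [0.6076, 0.0903, 0.1641]
tool_rot: [3.141, -0.001, 0.081]
contact_force: [1.3, -0.5, -0.1]
opening: 0.0737
grip_force: 0.0
```

move_arm(
  rows=[
    [4,24,0,0,-0.6],
    [2,10,0,0,-0.6],
    [0,0,0,0,-0.6],
    [0,0,0,0,-0.6],
  ],
)

```text
time: 31.15
tool_pos: [0.6136, 0.1212, 0.1634]
tool_rot: [3.141, 0.0, 0.079]
contact_force: [-0.2, 0.0, -0.1]
opening: 0.0735
grip_force: 0.0
```

move_arm(
  rows=[
    [0,1,-20,0,-0.6],
    [0,0,-30,0,-0.6],
    [0,0,-30,0,-0.6],
    [0,0,-25,0,-0.6],
    [0,0,-15,0,-0.6],
    [0,0,-10,0,-0.6],
    [0,0,-3,0,-0.6],
    [0,0,0,0,-0.6],
  ],
)

```text
time: 31.95
tool_pos: [0.6138, 0.1226, 0.0305]
tool_rot: [3.141, -0.0, 0.079]
contact_force: [0.2, -0.4, -0.0]
opening: 0.0735
grip_force: 0.0
```

move_arm(
  rows=[
    [0,0,0,0,1],
    [0,0,0,0,1],
    [0,0,0,0,1],
    [0,0,0,0,1],
    [0,0,0,0,1],
    [0,0,0,0,1],
    [0,0,0,0,1],
    [0,0,0,0,1],
    [0,0,0,0,1],
  ],
  newtons=10,
)

```text
time: 32.85
tool_pos: [0.6137, 0.1234, 0.0305]
tool_rot: [3.142, -0.0, 0.08]
contact_force: [-0.7, 0.2, 4.1]
opening: 0.0405
grip_force: 9.8
```

move_arm(
  rows=[
    [0,0,4,0,1],
    [0,0,10,0,1],
    [0,0,20,0,1],
    [0,0,30,0,1],
    [0,0,30,0,1],
    [0,0,30,0,1],
    [0,0,15,0,1],
  ],
)

```text
time: 33.55
tool_pos: [0.6146, 0.1235, 0.1731]
tool_rot: [3.141, -0.005, 0.08]
contact_force: [0.3, -0.2, -1.4]
opening: 0.0404
grip_force: 9.8
```

```bash
python3 - <<'E'
from h import *
a=shot("scene")
A=cv2.resize(a[90:290,130:397,::-1],(800,600),interpolation=cv2.INTER_CUBIC);cv2.imwrite("pics/c6.png",A)
E
```

View pics/c6.png

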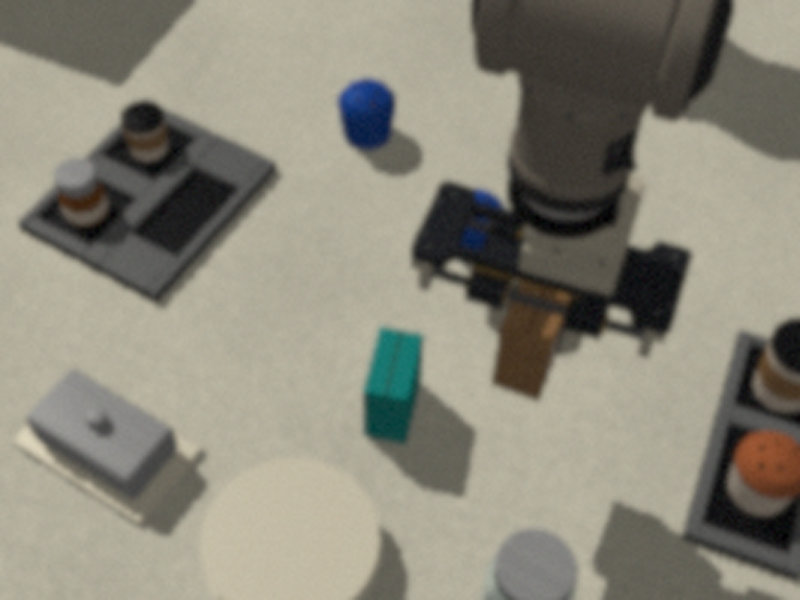

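The box hangs upright in the gripper (530,340), and both jars stand in tray_three. I'll carry the box to the oblong pocket.

move_arm(
  rows=[
    [-5,-18,0,-0.015,1],
    [-8,-30,0,-0.016,1],
    [-10,-38,0,-0.016,1],
    [-10,-38,0,-0.016,1],
    [-10,-38,0,-0.016,1],
    [-10,-38,0,-0.016,1],
    [-10,-38,0,-0.016,1],
    [-10,-38,0,-0.016,1],
    [-10,-38,0,-0.016,1],
    [-10,-38,0,-0.016,1],
    [-8,-36,0,-0.016,1],
    [-4,-15,0,-0.013,1],
  ],
)

```text
time: 34.8
tool_pos: [0.5062, -0.2829, 0.1679]
tool_rot: [-3.142, 0.002, -0.113]
contact_force: [-0.0, 0.3, -2.0]
opening: 0.0408
grip_force: 9.8
```

move_arm(
  rows=[
    [0,-6,0,0,1],
    [0,0,0,0,1],
    [0,0,0,0,1],
    [0,0,0,0,1],
  ],
)

```text
time: 35.2
tool_pos: [0.5089, -0.2842, 0.1692]
tool_rot: [-3.141, 0.0, -0.106]
contact_force: [0.4, -0.3, -1.5]
opening: 0.0405
grip_force: 9.8
```

move_arm(
  rows=[
    [0,-1,-20,0,1],
    [0,0,-30,0,1],
    [0,0,-30,0,1],
    [0,0,-25,0,1],
    [0,0,-14,0,1],
    [0,0,-8,0,1],
    [0,0,-4,0,1],
    [0,0,0,0,1],
    [0,0,0,0,1],
  ],
)

```text
time: 36.1
tool_pos: [0.5092, -0.287, 0.0393]
tool_rot: [3.141, -0.002, -0.108]
contact_force: [-0.5, 0.4, 0.6]
opening: 0.0404
grip_force: 9.8
```

move_arm(
  rows=[
    [0,0,-2,0,1],
    [0,0,-1,0,1],
    [0,0,0,0,1],
    [0,0,0,0,1],
  ],
)

```text
time: 36.5
tool_pos: [0.5086, -0.2867, 0.0354]
tool_rot: [3.141, -0.0, -0.108]
contact_force: [0.6, 0.1, -1.4]
opening: 0.0406
grip_force: 9.8
```

move_arm(
  rows=[
    [0,0,-1,0,1],
    [0,0,0,0,1],
    [0,0,0,0,1],
  ],
)

```text
time: 36.8
tool_pos: [0.5088, -0.2868, 0.0345]
tool_rot: [3.141, -0.001, -0.108]
contact_force: [0.3, 1.0, 1.4]
opening: 0.0407
grip_force: 9.8
```

move_arm(
  rows=[
    [0,0,0,0,0.4],
    [0,0,0,0,-0.3],
    [0,0,0,0,-0.3],
    [0,0,0,0,-0.3],
    [0,0,6,0,-0.3],
    [0,0,15,0,-0.3],
    [0,0,30,0,-0.3],
    [0,0,40,0,-0.3],
    [0,0,40,0,-0.3],
    [0,0,30,0,-0.3],
  ],
)

```text
time: 37.8
tool_pos: [0.509, -0.2869, 0.1985]
tool_rot: [3.14, -0.003, -0.108]
contact_force: [0.3, -0.2, 0.4]
opening: 0.0599
grip_force: 0.0
```

move_arm(
  rows=[
    [-5,20,10,0,-0.3],
    [-10,40,0,0,-0.3],
    [-10,40,0,0,-0.3],
    [-10,40,0,0,-0.3],
    [-10,40,0,0,-0.3],
    [-10,40,0,0,-0.3],
    [-5,20,0,0,-0.3],
    [0,0,0,0,-0.3],
    [0,0,0,0,-0.3],
  ],
)

```text
time: 38.7
tool_pos: [0.4489, -0.0468, 0.2058]
tool_rot: [3.141, -0.001, -0.107]
contact_force: [0.7, -0.6, -0.2]
opening: 0.0598
grip_force: 0.0
```

```bash
python3 - <<'E'
from h import *
a=shot("scene")[:,:,::-1];t=shot("top")[:,:,::-1]; cv2.imwrite("pics/topF.png",t);cv2.imwrite("pics/sceneF.png",a)
L=cv2.resize(t[150:270,90:190],(400,480),interpolation=cv2.INTER_CUBIC);R=cv2.resize(t[150:270,330:430],(400,480),interpolation=cv2.INTER_CUBIC)
cv2.imwrite("pics/c7.png",np.hstack([L,R]))
L=cv2.resize(a[170:290,340:440],(400,480),interpolation=cv2.INTER_CUBIC);R=cv2.resize(a[100:220,130:230],(400,480),interpolation=cv2.INTER_CUBIC)
cv2.imwrite("pics/c8.png",np.hstack([L,R]))
E
```

```text
(no output)
```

View pics/c7.png

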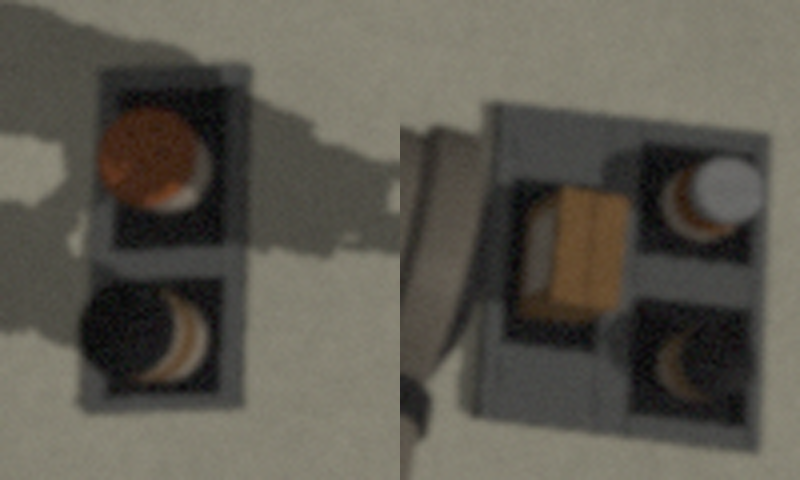

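View pics/c8.png

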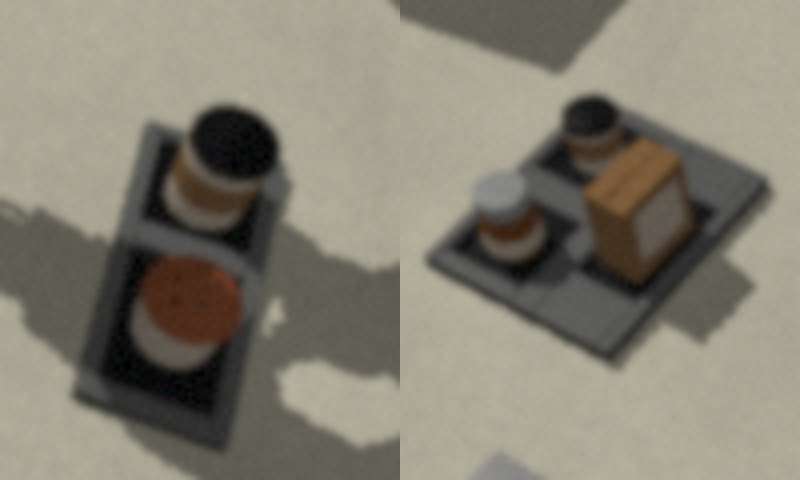

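All five items stand upright in their pockets in both views: muffin and large cup on the left tray, box, jam jar and small cup on the right. The feet sit within a few mm of the pocket centres.

```bash
python3 -c "
from cell import workorder
print(workorder.hand_in())"
```

```text
the job is handed in; nothing more can be done
None
```

I handed the job in with all five items upright in their pockets on both trays and nothing else touched; the hand-in gave no verdict, so this rests on my final camera views.

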